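# Pick the short socket out of the crowded stand

## Task

Take the one short socket out of the socket stand, reaching in between the deep sockets round it, and stand it upright in the small round steel dish in the white tray. Leave the deep sockets standing in their holes.

Things in the scene. Friction and masses are not known exactly. Their poses are not given: they have to be found in the camera images.
- rack: Socket stand, fixed: black 104 x 104 mm deck on a pedestal, deck top 210 mm above the origin (centre of the foot, on the table). Six round holes, 22 mm wide, 20 mm deep, at x = -33, +33, y = -34, 0, +34 mm, a socket in each (which one varies). Along y sockets are only 14 mm apart, too little for a finger; along x the rows leave a 46 mm lane and it is free outside them: close the fingers along x.
- socket_short: The short socket to be moved: bright steel cylinder, 20 mm diameter, 60 mm tall, about 0.08 kg; origin at the centre of its underside, z up along its axis. It stands in a hole of the stand, underside 190 mm above the table; 40 mm of it stand out above the deck, its top 20 mm lower than the tops of the deep sockets.
- socket_deep0: A deep socket, to be left alone: bright steel cylinder, 20 mm diameter, 80 mm tall; origin at the centre of its underside, z up along its axis. Stands in a hole of the stand, underside 190 mm and top 270 mm above the table.
- socket_deep1: A deep socket, to be left alone: bright steel cylinder, 20 mm diameter, 80 mm tall; origin at the centre of its underside, z up along its axis. Stands in a hole of the stand, underside 190 mm and top 270 mm above the table.
- socket_deep2: A deep socket, to be left alone: bright steel cylinder, 20 mm diameter, 80 mm tall; origin at the centre of its underside, z up along its axis. Stands in a hole of the stand, underside 190 mm and top 270 mm above the table.
- socket_deep3: A deep socket, to be left alone: bright steel cylinder, 20 mm diameter, 80 mm tall; origin at the centre of its underside, z up along its axis. Stands in a hole of the stand, underside 190 mm and top 270 mm above the table.
- socket_deep4: A deep socket, to be left alone: bright steel cylinder, 20 mm diameter, 80 mm tall; origin at the centre of its underside, z up along its axis. Stands in a hole of the stand, underside 190 mm and top 270 mm above the table.
- dish: Round shallow dark steel dish, fixed, 92 mm wide at the rim, 10 mm high, flat inner floor 78 mm wide and 3 mm above its underside; origin at the centre of its underside, 30 mm above the table, on the floor of the white tray. The white tray's near wall runs about 45 mm or more from the dish's centre, roughly along world y, and its rim is 61 mm above the table (31 mm above the origin).

How it is judged:
At the end, for the whole second after the job is handed in: The short socket stands upright (within 10 degrees), at rest, on the floor of the dish, its axis within 32 mm of the dish's centre; the deep sockets have stayed in their holes (moved less than 15 mm and never tilted by more than 17 degrees) (horizontal distance between socket_short and dish below 0.032 m and z of socket_short in the frame of dish between -0.002 and 0.008 m and angle between socket_short's own z axis and vertical below 0.17 rad and linear speed of socket_short below 0.02 m/s); the robot touches nothing.
It fails at once if a deep socket is pulled out, knocked over or moved by more than 15 mm (distance of any of socket_deep0, socket_deep1, socket_deep2, socket_deep3, socket_deep4 from where it was at the start of the episode above 0.015 m or angle between any of socket_deep0, socket_deep1, socket_deep2, socket_deep3, socket_deep4's own z axis and vertical above 0.3 rad).
It also fails if it takes over 40 s, if anything falls off the work surface, if the arm or the gripper's body presses on something with over 40 N, if the wrist force passes 120 N, or if a joint passes its speed limit or range.

## Robot

A 6-joint arm with a two-finger parallel gripper is mounted at the origin on a cart in front of the work surface, level with it; the furniture and walls round the work are solid. World frame = base frame: x ahead of the robot, y to its left, z up, the work surface at z = 0. Lengths are in m, angles in rad, forces in N, time in s.
With the tool pointing down it reaches from about 0.375 to 0.9 m from the base axis. Payload 3.1 kg.
Tool frame: the origin (TCP) lies at the centre of the arm's flange, where the gripper is bolted on; the fingertips stand 182 mm ahead of it and the grasp point (between the pads) lies 164 mm ahead of it; z points along the fingers, y is the line along which they close (so a half turn about z gives the same grasp; the last joint's range is limited). The gripper opens to 87 mm and grips with 3 to 60 N. Pads are 19 mm wide; open, the fingers measure 117 mm over their backs; the gripper's body (75 mm by 190 mm) begins 51 mm behind the grasp point.
Start: joints at [1.171, 0.527, 1.433, -0, 1.181, -0.178], TCP at [0.137, 0.61, 0.405] pointing down, gripper open.
Joint ranges: [-3.08, 3.08], [-0.75, 2.2], [0.22, 2.44], [-1.43, 4.57], [0, 2.65], [-2.85, 2.85]. Speed limits (rad/s): [2.79, 2.79, 3.14, 3.14, 3.14, 3.14].

## Interface

Orientations are given as a unit quaternion [x, y, z, w].
In Python, from rig import * gives the robot as it stands.
- The arm moves only by the tool move_arm, never from a script. Its argument "commands" is a list that holds one entry, the list of rows, each a list of 6 numbers: the shift along the tool's x, y, z in units of 40 mm (1.0 is 40 mm), then the turn, a rotation vector about the tool's x, y, z in rad. A call has 1 to 12 rows; each row is the pose to reach, as a shift and turn from the pose commanded when the call began, along the tool's axes at that moment; what a row does not reach only later rows make up. A row lasts 1/8 s, in which the tool goes at most 62.5 mm and 10.7 degrees, less where a joint would pass 70% of its speed; a pose out of reach is approached as far as the arm can. A call with a gripper value outside its range is refused whole. "claw" is the closure, from -1 (fully open) to 1 (shut), so that 0 is half open, set as the call begins (left out, the last holds). The fingers move at their own pace and stop on an object; "squeeze" is the grip in N (left out, the last holds). Time passes only in rows, so rows that repeat a pose let the fingers close. It gives the time, the measured TCP pose, the force, the opening and the grip force at its end, in the units of the state.
- get_obs(): the state, without advancing time (a new reading comes with each control period).
- camera(name): name is "side" or "top"; returns a dict with "pixels" (420x560x3 uint8, blue, green, red), "range_z" (420x560 float32, m along the optical axis (not along the pixel's ray), 0 where there is no reading), "camera_matrix" (3x3 intrinsics, pixels), "extrinsics" (4x4, takes a point from world to camera coordinates). Camera axes: x right, y up, looking along -z (the intrinsics and any distortion apply to the point x, -y, -z); pixel columns grow to the right and rows downward; lengths in m; the calibration is good to about 2 mm. A picture is of the moment at which its call begins.
- hand_in(): hands the job in; it is judged then, once.
The state is a dict: "time": time; "q": joint angles; "joint_velocities": joint speeds; "joint_torque": joint torques, N m; "position": TCP position; "tool_rot": TCP orientation; "ft_force": force on the tool from outside, world axes, zero at the start; "moment": the same for the moment, N m; "grip_width": finger opening in m; "grip_force": force on a finger pad.
Only numpy, scipy, OpenCV 4.12 (cv2) and the standard library are available. Lean on these libraries where they do the work, as an engineer would, in place of code of your own. Each camera call takes 0.05 s, during which the arm holds its last target. There are 200 camera calls.

## Working session

There is one attempt and no reset: what is moved stays moved. The work goes in short steps, Python scripts to look and compute and a tool call to move; the robot and the scene stay as the last step left them, time stands still between calls to the robot, and variables do not carry over. Pictures are saved under pics/ and viewed, at most 10 in all, crops included, and the job is handed in when it is done.

Besides the shell and the picture viewer there is one more tool, called after "Request:" as name(argument=value, ...), one argument or row to a line, values as JSON. move_arm: Moves the arm, as the interface text tells. Its arguments: {"type":"object","properties":{"commands":{"type":"array","items":{"type":"array","items":{"type":"array","items":{"type":"number"}}}},"claw":{"type":"number"},"squeeze":{"type":"number"}},"required":["commands"]}

```bash
mkdir -p pics
cat > h.py <<'E'
from rig import *
import numpy as np, cv2
def shot(n):
    c=camera(n); np.savez(f'/tmp/{n}.npz',**c); return c
def cloud(c):
    K=c['camera_matrix'];z=c['range_z'];v,u=np.mgrid[:z.shape[0],:z.shape[1]]
    p=np.stack([(u-K[0,2])/K[0,0]*z,-(v-K[1,2])/K[1,1]*z,-z,np.ones_like(z)],-1)
    return (p@np.linalg.inv(c['extrinsics']).T)[...,:3]
E
python3 - <<'E'
from h import *
for n in('top','side'):
    c=shot(n); cv2.imwrite(f'pics/{n}0.png',c['pixels']); print(c['camera_matrix'],np.linalg.inv(c['extrinsics'])[:3,3], {k for k in c})
o=get_obs();print(o['time'],o['position'],o['tool_rot'],o['ft_force'],o['grip_width'])
E
```

```text
[[453.35445464   0.         276.9708434 ]
 [  0.         453.35445464 194.90443179]
 [  0.           0.           1.        ]] [ 0.43098432 -0.10124956  0.9545788 ] {'range_z', 'camera_matrix', 'pixels', 'extrinsics'}
[[514.14445495   0.         277.82700933]
 [  0.         514.14445495 206.55424956]
 [  0.           0.           1.        ]] [0.24800121 0.51164012 0.60829261] {'range_z', 'camera_matrix', 'pixels', 'extrinsics'}
0.1 [0.13733545 0.60940082 0.40385062] [ 1.10662133e-01  9.93857581e-01 -9.57436773e-04 -2.89731241e-04] [-0.02168324 -0.05222727  0.09027625] 0.08679407054012656
```

View pics/top0.png

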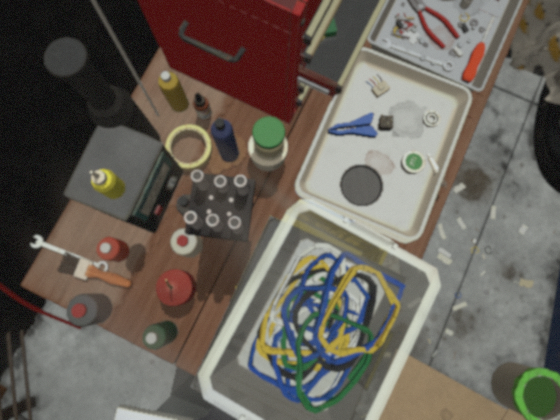

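View pics/side0.png

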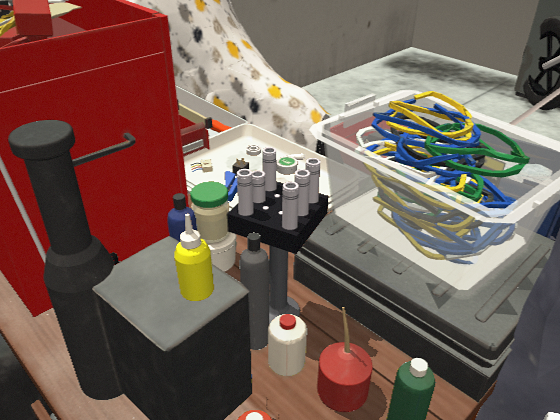

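The top view shows the stand around (215,200), with sockets at about (197,177), (220,182), (240,182), (190,217), (212,220) and (234,222). The dark dish is at (361,185) in the white tray. In the side view the stand is around (280,200), with bottles standing near it. Next I'll measure both from the depth data.

Run:
```python
from h import *
T=dict(np.load('/tmp/top.npz'));S=dict(np.load('/tmp/side.npz'))
P=cloud(T);Q=cloud(S)
for n,X in(('top',P),('side',Q)):
    m=(X[...,2]>.225)&(X[...,2]<.285)
    l,L,st,ce=cv2.connectedComponentsWithStats(m.astype(np.uint8))
    for i in range(1,l):
        if st[i,4]>15:
            a=X[L==i]; zt=np.percentile(a[:,2],95); t=a[a[:,2]>zt-.006]; print(n,ce[i].round(),st[i,4],'ztop',zt.round(4),t.mean(0).round(4))
print('dish px',P[185,361],P[170,361],'tray',P[100,400],P[215,320])
X=P; m=(abs(X[...,2]-.21)<.006); m[:150]=0;m[250:]=0;m[:,:170]=0;m[:,265:]=0
a=X[m]; r=cv2.minAreaRect(a[:,:2].astype(np.float32)*1000); print('deck',m.sum(),r,np.median(a[:,2]))
# dish by darkness
g=T['pixels'].max(2); d=((g<95)).astype(np.uint8); d[:,:325]=0; d[:155]=0;d[215:]=0;d[:,400:]=0
l,L,st,ce=cv2.connectedComponentsWithStats(d);i=1+st[1:,4].argmax();print('dish',ce[i],st[i]);a=X[L==i];print(a.mean(0),a.min(0),a.max(0),np.median(a[:,2]))
# height grid around 20mm, x .0-.75,y -.2-.6
W=np.concatenate([P.reshape(-1,3)[T['range_z'].ravel()>0],Q.reshape(-1,3)[S['range_z'].ravel()>0]])
H=np.full((17,22),-1.)
xi=((W[:,0]-.1)/.03).astype(int);yi=((W[:,1]+.4)/.03).astype(int)
ok=(W[:,0]>.1)&(W[:,1]>-.4)&(xi<17*2)&(yi<22)&(W[:,2]<.9)
H=np.full((24,22),-1.);k=ok&(xi<24);np.maximum.at(H,(xi[k],yi[k]),W[k,2])
print('cols y',(np.arange(22)*3-40));
for i,h in enumerate(H):print(10+3*i,(h*100).round().astype(int))
v=cv2.resize(T['pixels'][155:250,170:270],None,fx=6,fy=6,interpolation=cv2.INTER_CUBIC)
w=cv2.resize(S['pixels'][135:250,215:345],None,fx=4.9,fy=4.9,interpolation=cv2.INTER_CUBIC)[:570]
cv2.imwrite('pics/c.png',w);
```

```text
top [237.  37.] 3790 ztop 0.2808 [0.8203 0.0451 0.28  ]
top [312.  19.] 51 ztop 0.2826 [ 0.8705 -0.079   0.2807]
top [117.  43.] 93 ztop 0.283 [0.7822 0.2379 0.2815]
top [106. 102.] 866 ztop 0.2802 [0.6753 0.2307 0.2795]
top [106. 182.] 611 ztop 0.2806 [0.545  0.1966 0.2793]
top [198. 178.] 208 ztop 0.2711 [0.5777 0.0521 0.2685]
top [220. 182.] 152 ztop 0.2504 [0.5804 0.0181 0.2482]
top [240. 183.] 190 ztop 0.2705 [ 0.5825 -0.0158  0.268 ]
top [324. 313.] 11437 ztop 0.27 [ 0.4216 -0.1749  0.2684]
top [192. 219.] 201 ztop 0.2707 [0.5121 0.0471 0.2683]
top [213. 221.] 184 ztop 0.2705 [0.5143 0.0133 0.2682]
top [235. 224.] 175 ztop 0.2705 [ 0.5166 -0.0204  0.268 ]
top [328. 322.] 8559 ztop 0.2818 [ 0.3988 -0.1963  0.28  ]
side [441. 156.] 18842 ztop 0.2774 [ 0.3894 -0.1947  0.2772]
side [124. 132.] 4005 ztop 0.2822 [0.8124 0.0192 0.2807]
side [256. 177.] 1239 ztop 0.2696 [0.5785 0.0195 0.2679]
side [ 14. 179.] 1060 ztop 0.2808 [0.8335 0.2036 0.2798]
side [300. 188.] 1409 ztop 0.27 [0.5131 0.0139 0.268 ]
side [ 71. 244.] 2422 ztop 0.2815 [0.6709 0.2494 0.2803]
side [556. 254.] 276 ztop 0
[... 2528 characters left out ...]
 [   1    6    6    6    6    6    6    6    0    0    0    0   27   27
   27   27 -100    9   20   20   20   20]
61 [   6    6    3    3    4    4    6    6    6    6    0    0    0 -100
 -100 -100 -100   20   20   20   20   20]
64 [ 6  6  3  4  4  4  4  3  3  6  3  6  6  0  0  0  3  3 20 20 38 38]
67 [ 6  4  3  4  4  4  4  3  3  6  0 15 15 15 19 19  3  1  0  3 38 38]
70 [ 6  5  5  5  4  4  4  3  5  6  6 15 15 15 19 19  3  3  3  3 38 38]
73 [ 6  5  6  5  4  3  3  3  6  6  0 15 15  0  0  0  0  3  3  2  9  9]
76 [   6    5    5    3    5    5    5    5   21    6   31   41 -100    0
   26   26    4   10   12   14   24   36]
79 [ 5  3  3  6  7  5  5  5 22 21 41 41 41 41 41 41 26 26 25 14 12 36]
```

View pics/c.png

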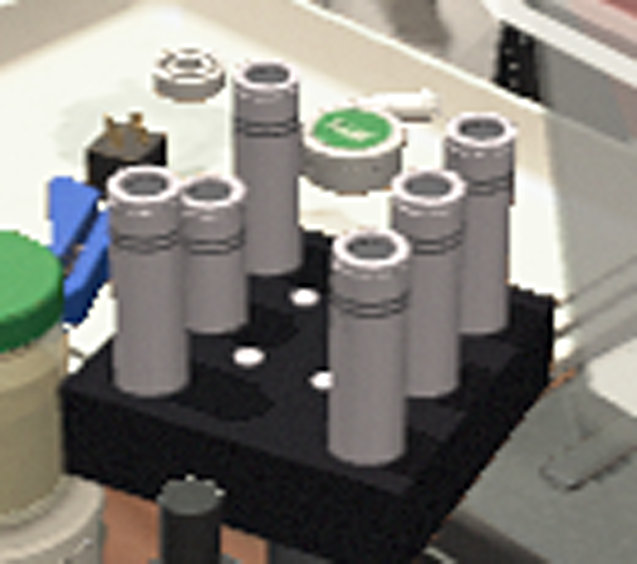

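The crop shows the short socket in the far row, middle hole. The top camera puts its top at z≈0.250, at (0.5804, 0.0181), and the deck fit (centre (0.5477, 0.0162), yaw about 4°) predicts (0.5806, 0.0185), so the two agree. Next I'll refine the dish position, check clearance to the bin rim, and work out the move components.

```bash
cat >> h.py <<'E'
from scipy.spatial.transform import Rotation as R
def plan(grasp,yaw):
    """shift (units) and rotvec for grasp point & tool-y yaw(deg), tool down"""
    o=get_obs();q=R.from_quat(o['tool_rot']);c,s=np.cos(np.radians(yaw)),np.sin(np.radians(yaw))
    best=min(([R.from_matrix(np.array([[k*s,k*c,0],[-k*c,k*s,0],[0,0,-1]]))][0] for k in(1,-1)),key=lambda r:(q.inv()*r).magnitude())
    t=np.array(grasp)+[0,0,.164]
    print('q',np.round(o['q'],2),'t',o['time'],'pos',o['position'].round(4),'F',np.round(o['ft_force'],1),'w',o['grip_width'])
    print('shift',(q.inv().apply(t-o['position'])/.04).round(3),'turn',(q.inv()*best).as_rotvec().round(4))
E
python3 - <<'E'
from h import *
T=dict(np.load('/tmp/top.npz'));P=cloud(T);z=T['range_z']
# dish: dark points inside tray near z .03
g=T['pixels'].max(2); m=(g<100)&(z>0)&(abs(P[...,2]-.035)<.012)&(np.hypot(P[...,0]-.672,P[...,1]+.237)<.06)
h=cv2.convexHull(P[m][:,:2].astype(np.float32)*1000);print(m.sum(),cv2.minEnclosingCircle(h),cv2.fitEllipse(h),np.median(P[m][:,2]))
print('toolY',R.from_quat(get_obs()['tool_rot']).as_matrix().round(3))
b=P[(z>0)&(P[...,2]>.22)&(P[...,2]<.33)&(P[...,1]<-.04)&(P[...,1]>-.4)&(P[...,0]<.66)&(P[...,0]>.35)]
for y in np.arange(-.38,-.04,.03):
    k=b[abs(b[:,1]-y)<.01]; print(round(y,2),k[:,0].max().round(3) if len(k) else None)
plan([.5805,.0182,.36],4)
E
```

```text
1276 ((671.7911987304688, -237.04660034179688), 42.91305923461914) ((671.930419921875, -237.2952880859375), (83.3511962890625, 85.61614990234375), 118.15621948242188) 0.03253051874617552
toolY [[-0.976  0.22  -0.001]
 [ 0.22   0.976 -0.002]
 [ 0.    -0.002 -1.   ]]
-0.38 None
-0.35 0.487
-0.32 0.514
-0.29 0.524
-0.26 0.536
-0.23 0.546
-0.2 0.556
-0.17 0.565
-0.14 0.576
-0.11 0.573
-0.08 0.532
-0.05 0.439Traceback (most recent call last):
  File "<stdin>", line 10, in <module>
  File "h.py", line 13, in plan
    best=min(([R.from_matrix(np.array([[k*s,k*c,0],[-k*c,k*s,0],[0,0,-1]]))][0] for k in(1,-1)),key=lambda r:(q.inv()*r).magnitude())
  File "h.py", line 13, in <genexpr>
    best=min(([R.from_matrix(np.array([[k*s,k*c,0],[-k*c,k*s,0],[0,0,-1]]))][0] for k in(1,-1)),key=lambda r:(q.inv()*r).magnitude())
               ~~~~~~~~~~~~~^^^^^^^^^^^^^^^^^^^^^^^^^^^^^^^^^^^^^^^^^^^^^^^
  File "scipy/spatial/transform/_rotation.pyx", line 1143, in scipy.spatial.transform._rotation.Rotation.from_matrix
ValueError: Non-positive determinant (left-handed or null coordinate frame) in rotation matrix 0: [[ 0.06975647  0.99756405  0.        ]
 [-0.99756405  0.06975647  0.        ]
 [ 0.          0.         -1.        ]].
```

```bash
sed -i 's/\[\[k\*s,k\*c,0\],\[-k\*c,k\*s,0\],/[[-k*s,k*c,0],[k*c,k*s,0],/' h.py
python3 - <<'E'
from h import *
plan([.5805,.0182,.36],4)
E
```

```text
q [ 1.17  0.53  1.43  0.    1.18 -0.18] t 0.1 pos [0.1373 0.6094 0.4039] F [-0.  -0.1  0.1] w 0.08679407054012656
shift [-14.058 -11.987  -2.985] turn [-1.9000e-03  9.0000e-04  1.2792e+00]
```

Request:
move_arm(
  commands=[
    [[0, 0, -1, 0, 0, 0], [0, 0, -2, 0, 0, 0.05], [-0.5, -0.5, -3, 0, 0, 0.12], [-1.3, -1.1, -3.2, 0, 0, 0.2], [-2.2, -1.9, -3.2, 0, 0, 0.28], [-3.1, -2.7, -3.2, 0, 0, 0.36], [-4.1, -3.5, -3.2, 0, 0, 0.44], [-5.1, -4.3, -3.2, 0, 0, 0.52], [-6.1, -5.2, -3.2, 0, 0, 0.6], [-7.1, -6.1, -3.2, 0, 0, 0.68], [-8.1, -6.9, -3.2, 0, 0, 0.76], [-9.0, -7.7, -3.2, 0, 0, 0.84]],
  ],
  claw=0.05,
  squeeze=25,
)

```text
time: 1.6
position: [0.4217, 0.2285, 0.5325]
tool_rot: [0.508, 0.862, -0.0, -0.0]
ft_force: [0.7, 0.4, -0.2]
grip_width: 0.0411
grip_force: 0.0
```

Run:
```python
from h import *
plan([.5805,.0182,.34],4)
```

```text
q [ 0.26  0.19  1.6   0.    1.35 -0.24] t 1.6 pos [0.4217 0.2285 0.5325] F [ 0.7  0.4 -0.2] w 0.041118182125010096
shift [-6.523  0.926  0.711] turn [-4.000e-04 -1.000e-04  4.362e-01]
```

Request:
move_arm(
  commands=[
    [[-0.9, 0.13, 0, 0, 0, 0.07], [-1.9, 0.27, 0, 0, 0, 0.14], [-2.9, 0.41, 0, 0, 0, 0.21], [-3.9, 0.55, 0, 0, 0, 0.28], [-4.8, 0.68, 0, 0, 0, 0.35], [-5.6, 0.8, 0, 0, 0, 0.4], [-6.2, 0.88, 0.2, 0, 0, 0.436], [-6.5, 0.92, 0.4, 0, 0, 0.436], [-6.5, 0.92, 0.4, 0, 0, 0.436], [-6.5, 0.92, 0.4, 0, 0, 0.436]],
  ],
)

```text
time: 2.85
position: [0.5792, 0.0217, 0.5166]
tool_rot: [0.68, 0.733, -0.0, -0.001]
ft_force: [-0.4, -0.4, 0.0]
grip_width: 0.0412
grip_force: 0.0
```

Run:
```python
from h import *
plan([.5805,.0182,.3],4)
c=shot('side');cv2.imwrite('pics/s1.png',c['pixels'])
```

```text
q [-0.16  0.36  1.4   0.    1.38 -0.23] t 2.85 pos [0.5792 0.0217 0.5166] F [-0.4 -0.4  0. ] w 0.041223013287289084
shift [-0.091  0.026  1.315] turn [-0.0009 -0.0006  0.0043]
```

View pics/s1.png

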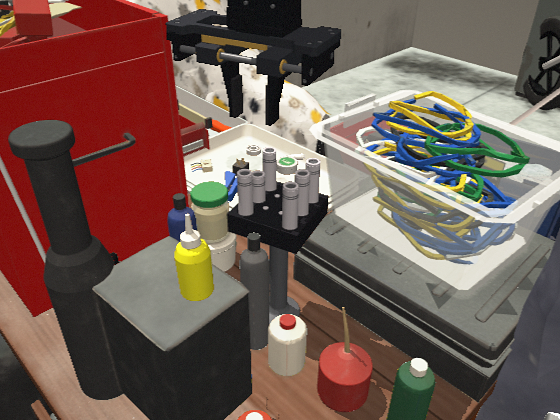

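The fingers, at about (253,95), hang above the stand. The gripper's body is wide along the closing direction, so it has to stay above the deep socket tops. I'll centre it and go down in stages.

Request:
move_arm(
  commands=[
    [[-0.09, 0.03, 0.3, 0, 0, 0.004], [-0.09, 0.03, 0.7, 0, 0, 0.004], [-0.09, 0.03, 1.1, 0, 0, 0.004], [-0.09, 0.03, 1.3, 0, 0, 0.004], [-0.09, 0.03, 1.3, 0, 0, 0.004], [-0.09, 0.03, 1.3, 0, 0, 0.004]],
  ],
)

```text
time: 3.65
position: [0.5814, 0.0174, 0.4651]
tool_rot: [0.682, 0.731, 0.0, 0.0]
ft_force: [-0.0, 0.2, -0.5]
grip_width: 0.041
grip_force: 0.0
```

Run:
```python
from h import *
plan([.5805,.0182,.238],4)
S=shot('side');Q=cloud(S)
cv2.imwrite('pics/s2.png',cv2.resize(S['pixels'][60:260,190:350],None,fx=3,fy=3,interpolation=cv2.INTER_CUBIC))
```

```text
q [-0.16  0.4   1.47  0.    1.27 -0.23] t 3.65 pos [0.5814 0.0174 0.4651] F [-0.   0.2 -0.5] w 0.041009813992976256
shift [ 0.023 -0.023  1.577] turn [ 0.0009  0.0002 -0.0008]
```

View pics/s2.png

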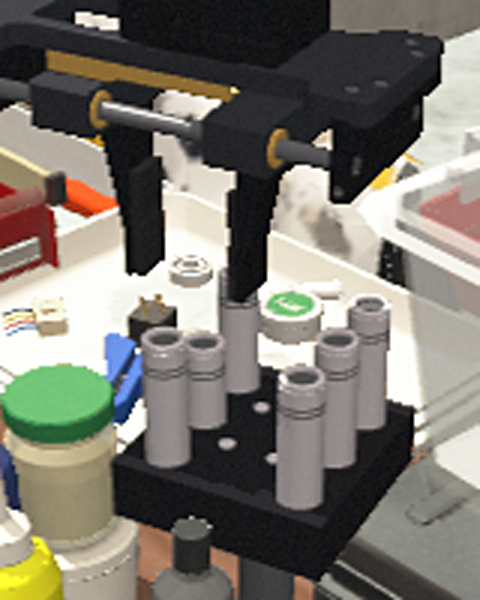

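Run:
```python
from h import *
S=dict(np.load('/tmp/side.npz'));o=get_obs();M=R.from_quat(o['tool_rot']).as_matrix()
def pr(p):
    c=S['extrinsics']@np.r_[p,1];K=S['camera_matrix'];return ((np.array([K[0,0]*c[0]/-c[2]+K[0,2],-K[1,1]*c[1]/-c[2]+K[1,2]])-[190,60])*3).round(1)
for s in(-1,1):
  for x in(-.0095,.0095): print('tip inner',s,x,pr(o['position']+M@[x,s*.0205,.182]))
print('short top',pr([.5805,.0182,.25]),'deep mid near', pr([.5143,.0133,.27]))
```

```text
tip inner -1 -0.0095 [244.3 277.5]
tip inner -1 0.0095 [223.5 296.4]
tip inner 1 -0.0095 [163.2 256.6]
tip inner 1 0.0095 [141.2 274.7]
short top [195.2 343. ] deep mid near [330.7 340. ]
```

Run:
```python
from h import *
from scipy.optimize import least_squares
for n in('side','top'):
    S=dict(np.load(f'/tmp/{n}.npz'));Q=cloud(S).reshape(-1,3)[S['range_z'].ravel()>0]
    for nm,c,z0,z1 in(('short',(.5805,.0182),.216,.247),('far+',(.578,.052),.216,.266),('near0',(.5143,.0133),.216,.266),('near-',(.5166,-.0204),.216,.266)):
        a=Q[(np.hypot(Q[:,0]-c[0],Q[:,1]-c[1])<.016)&(Q[:,2]>z0)&(Q[:,2]<z1)]
        if n=='side':
            r=least_squares(lambda p:np.hypot(a[:,0]-p[0],a[:,1]-p[1])-.01,c,loss='soft_l1',f_scale=.001);print(n,nm,len(a),r.x.round(4),np.sqrt(2*r.cost/len(a)).round(4))
    if n=='side':
        a=Q[(np.hypot(Q[:,0]-.5805,Q[:,1]-.0182)<.06)&(Q[:,2]>.279)&(Q[:,2]<.31)]
        M=R.from_quat(get_obs()['tool_rot']).as_matrix();b=(a-get_obs()['position'])@M
        for s in(-1,1):
            k=b[b[:,1]*s>0]; print('finger',s,len(k),np.percentile(k,[3,50,97],axis=0).round(4).tolist())
```

```text
side short 251 [0.5804 0.014 ] 0.0009
side far+ 484 [0.5779 0.048 ] 0.0007
side near0 371 [0.5145 0.0094] 0.0007
side near- 329 [ 0.517  -0.0245] 0.0008
finger -1 251 [[-0.0103, -0.0311, 0.1559], [0.008, -0.0291, 0.1692], [0.0111, -0.0209, 0.1814]]
finger 1 270 [[-0.0099, 0.0199, 0.1558], [0.0072, 0.0212, 0.1685], [0.0113, 0.0289, 0.1818]]
```

Run:
```python
from h import *
S=shot('top');Q=cloud(S).reshape(-1,3)[S['range_z'].ravel()>0]
o=get_obs();M=R.from_quat(o['tool_rot']).as_matrix();b=(Q-o['position'])@M
for nm,k in(('body',b[(abs(b[:,2]-.09)<.06)&(abs(b[:,1])<.12)&(abs(b[:,0])<.08)]),('f-',b[(b[:,2]>.13)&(b[:,2]<.185)&(abs(b[:,1]+.03)<.015)&(abs(b[:,0])<.03)]),('f+',b[(b[:,2]>.13)&(b[:,2]<.185)&(abs(b[:,1]-.03)<.015)&(abs(b[:,0])<.03)])):
    print(nm,len(k),np.percentile(k,[2,50,98],axis=0).round(4).tolist() if len(k) else '')
```

```text
body 1889 [[-0.0345, -0.094, 0.0504], [-0.0219, -0.0603, 0.071], [0.0073, 0.0446, 0.1014]]
f- 0 
f+ 2 [[-0.0074, 0.0293, 0.1825], [-0.0074, 0.0299, 0.1831], [-0.0074, 0.0305, 0.1837]]
```

The top camera reads about 3 mm too far towards +y. The side camera, checked against the fingers, puts the short socket at (0.5805, 0.0145), so I'll use that and go down.

Run:
```python
from h import *
plan([.5805,.0145,.238],4)
```

```text
q [-0.16  0.4   1.47 -0.    1.27 -0.23] t 3.75 pos [0.5814 0.0174 0.4654] F [-0.1 -0.3 -0.2] w 0.04159307180425019
shift [-0.07  -0.029  1.585] turn [ 0.0014  0.0003 -0.0008]
```

Request:
move_arm(
  commands=[
    [[-0.07, -0.03, 0.2, 0, 0, 0], [-0.07, -0.03, 0.5, 0, 0, 0], [-0.07, -0.03, 0.8, 0, 0, 0], [-0.07, -0.03, 1.1, 0, 0, 0], [-0.07, -0.03, 1.35, 0, 0, 0], [-0.07, -0.03, 1.5, 0, 0, 0], [-0.07, -0.03, 1.58, 0, 0, 0], [-0.07, -0.03, 1.58, 0, 0, 0], [-0.07, -0.03, 1.58, 0, 0, 0]],
  ],
)

```text
time: 4.88
position: [0.5803, 0.0145, 0.4019]
tool_rot: [0.682, 0.731, 0.0, 0.0]
ft_force: [-0.5, -0.8, -0.5]
grip_width: 0.0415
grip_force: 0.0
```

Run:
```python
from h import *
plan([.5805,.0145,.238],4)
S=shot('side')
cv2.imwrite('pics/s3.png',cv2.resize(S['pixels'][100:260,190:350],None,fx=3.5,fy=3.5,interpolation=cv2.INTER_CUBIC))
```

```text
q [-0.17  0.47  1.55  0.    1.12 -0.24] t 4.875 pos [0.5803 0.0145 0.4019] F [-0.5 -0.8 -0.5] w 0.04150977227375354
shift [-0.002  0.005 -0.002] turn [ 0.0009  0.0002 -0.0008]
```

View pics/s3.png

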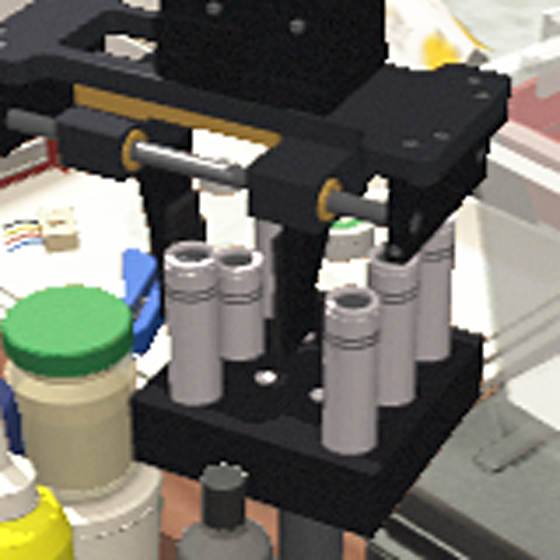

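The fingers straddle the short socket, whose top is at (240,258), and all the deep sockets are standing. Closing now, then lifting about 4 mm as a test.

Request:
move_arm(
  commands=[
    [[0, 0, 0, 0, 0, 0], [0, 0, 0, 0, 0, 0], [0, 0, 0, 0, 0, 0], [0, 0, 0, 0, 0, 0], [0, 0, 0, 0, 0, 0], [0, 0, 0, 0, 0, 0], [0, 0, -0.05, 0, 0, 0], [0, 0, -0.1, 0, 0, 0]],
  ],
  claw=1,
  squeeze=25,
)

```text
time: 5.92
position: [0.5801, 0.0145, 0.4055]
tool_rot: [0.682, 0.731, -0.0, -0.0]
ft_force: [0.1, -1.0, -0.3]
grip_width: 0.0192
grip_force: 25.0
```

Request:
move_arm(
  commands=[
    [[0, 0, -0.2, 0, 0, 0], [0, 0, -0.5, 0, 0, 0], [0, 0, -0.9, 0, 0, 0], [0, 0, -1.3, 0, 0, 0], [0, 0, -1.7, 0, 0, 0], [0, 0, -2.1, 0, 0, 0], [0, 0, -2.5, 0, 0, 0], [0, 0, -2.8, 0, 0, 0], [0, 0, -3.0, 0, 0, 0], [0, 0, -3.1, 0, 0, 0], [0, 0, -3.1, 0, 0, 0]],
  ],
)

```text
time: 7.3
position: [0.5802, 0.0145, 0.5295]
tool_rot: [0.682, 0.731, -0.0, -0.0]
ft_force: [0.0, -0.1, -0.9]
grip_width: 0.0196
grip_force: 25.0
```

Run:
```python
from h import *
from scipy.optimize import least_squares
S=shot('side');cv2.imwrite('pics/s4.png',S['pixels'])
Q=cloud(S).reshape(-1,3)[S['range_z'].ravel()>0]
o=get_obs();M=R.from_quat(o['tool_rot']).as_matrix();b=(Q-o['position'])@M
k=b[(np.hypot(b[:,0],b[:,1])<.016)&(b[:,2]>.184)&(b[:,2]<.24)];print('socket below tips',len(k),k.max(0),k[:,:2].mean(0), 'expected bottom',.164+.048)
plan([.672,-.239,.2],80)
```

```text
socket below tips 300 [0.01083867 0.00975486 0.21072451] [ 0.00657188 -0.00324606] expected bottom 0.21200000000000002
q [-0.17  0.35  1.38 -0.    1.41 -0.24] t 7.35 pos [0.5801 0.0145 0.5291] F [-0.7  0.1 -2.3] w 0.019292811553104187
shift [-6.482  1.858  4.126] turn [-6.0000e-04 -7.0000e-04 -1.3273e+00]
```

View pics/s4.png

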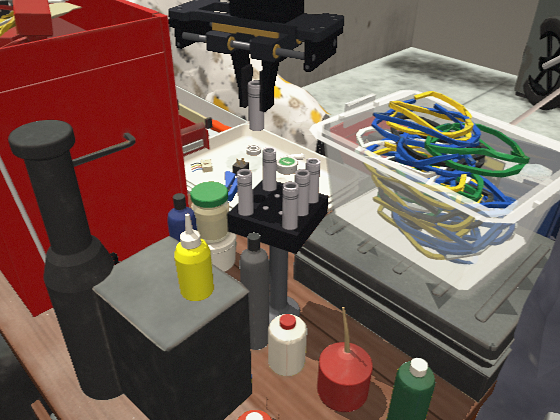

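The socket hangs upright in the gripper at about (257,105) and all five deep sockets are in place. Next I carry it over the dish, turning so the fingers close along the tray wall.

Request:
move_arm(
  commands=[
    [[-0.2, 0.05, 0, 0, 0, -0.12], [-0.6, 0.15, 0, 0, 0, -0.26], [-1.2, 0.35, 0, 0, 0, -0.4], [-1.9, 0.55, 0, 0, 0, -0.54], [-2.6, 0.75, 0, 0, 0, -0.68], [-3.3, 0.95, 0, 0, 0, -0.82], [-4.0, 1.15, 0, 0, 0, -0.96], [-4.7, 1.35, 0, 0, 0, -1.1], [-5.4, 1.55, 0, 0, 0, -1.22], [-6.0, 1.72, 0, 0, 0, -1.3], [-6.3, 1.82, 0, 0, 0, -1.327], [-6.48, 1.86, 0, 0, 0, -1.327]],
  ],
)

```text
time: 8.85
position: [0.6724, -0.2397, 0.5283]
tool_rot: [0.088, 0.996, 0.0, -0.001]
ft_force: [-0.7, -0.4, -1.2]
grip_width: 0.0192
grip_force: 25.0
```

Run:
```python
from h import *
plan([.672,-.239,.15],80)
S=dict(np.load('/tmp/side.npz'));
# dish in side image
Q=cloud(S);z=S['range_z'];g=S['pixels'].max(2)
m=(z>0)&(g<110)&(abs(Q[...,2]-.035)<.012)&(np.hypot(Q[...,0]-.672,Q[...,1]+.239)<.06);print(m.sum(),Q[m].mean(0) if m.any() else '')
S=shot('top');cv2.imwrite('pics/t5.png',S['pixels'])
```

```text
q [-0.5   0.57  1.02  0.    1.56 -1.89] t 8.85 pos [ 0.6724 -0.2397  0.5283] F [-0.7 -0.4 -1.2] w 0.01916608412323439
shift [4.000e-03 1.200e-02 5.358e+00] turn [ 0.0007 -0.0018 -0.0012]
0
```

View pics/t5.png

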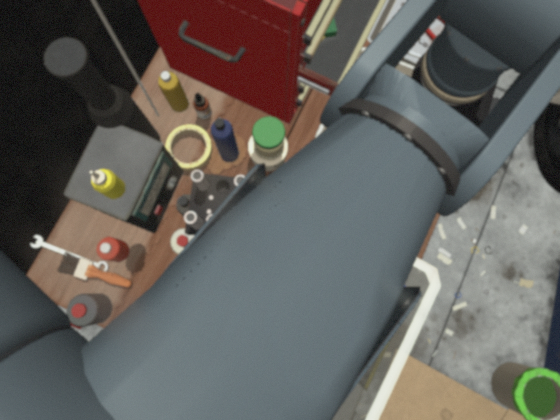

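The arm now blocks the top view, with the tool over the dish. I'll go down in stages and watch the force.

Request:
move_arm(
  commands=[
    [[0, 0, 0.3, 0, 0, 0], [0, 0, 0.8, 0, 0, 0], [0, 0, 1.3, 0, 0, 0], [0, 0, 1.8, 0, 0, 0], [0, 0, 2.3, 0, 0, 0], [0, 0, 2.8, 0, 0, 0], [0, 0, 3.3, 0, 0, 0], [0, 0, 3.8, 0, 0, 0], [0, 0, 4.3, 0, 0, 0], [0, 0, 4.8, 0, 0, 0], [0, 0, 5.2, 0, 0, 0], [0, 0, 5.35, 0, 0, 0]],
  ],
)

```text
time: 10.4
position: [0.6719, -0.2385, 0.3139]
tool_rot: [0.087, 0.996, 0.0, -0.001]
ft_force: [-1.0, -0.3, -0.4]
grip_width: 0.0191
grip_force: 25.0
```

Run:
```python
from h import *
plan([.672,-.239,.09],80)
S=shot('side');cv2.imwrite('pics/s6.png',S['pixels'])
Q=cloud(S).reshape(-1,3)[S['range_z'].ravel()>0]
o=get_obs();M=R.from_quat(o['tool_rot']).as_matrix();b=(Q-o['position'])@M
k=b[(np.hypot(b[:,0],b[:,1])<.016)&(b[:,2]>.184)&(b[:,2]<.24)];print('socket below tips',len(k),k.max(0),k[:,:2].mean(0)) if len(k) else 0
```

```text
q [-0.5   0.74  1.26  0.    1.14 -1.89] t 10.4 pos [ 0.6719 -0.2385  0.3139] F [-1.  -0.3 -0.4] w 0.01906850437888995
shift [-0.007 -0.012  1.498] turn [ 0.0008 -0.0023 -0.0001]
socket below tips 113 [0.01162397 0.01144748 0.21141655] [0.00552485 0.00495641]
```

View pics/s6.png

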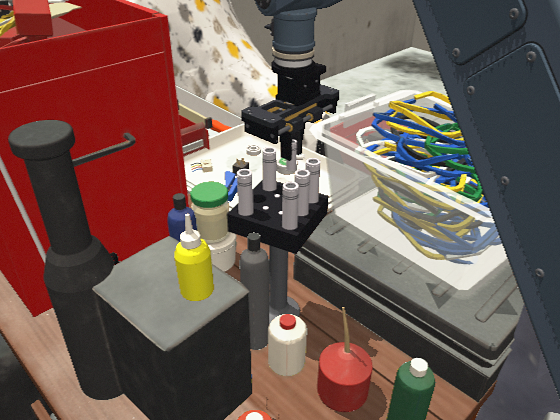

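The gripper, at about (290,125), holds the socket above the tray and clear of the bin. Contact should come at a TCP height of about 0.245.

Request:
move_arm(
  commands=[
    [[0, 0, 0.3, 0, 0, 0], [0, 0, 0.7, 0, 0, 0], [0, 0, 1.1, 0, 0, 0], [0, 0, 1.4, 0, 0, 0], [0, 0, 1.55, 0, 0, 0], [0, 0, 1.6, 0, 0, 0], [0, 0, 1.62, 0, 0, 0], [0, 0, 1.62, 0, 0, 0], [0, 0, 1.62, 0, 0, 0]],
  ],
)

```text
time: 11.58
position: [0.6724, -0.239, 0.2513]
tool_rot: [0.087, 0.996, -0.0, 0.0]
ft_force: [0.5, -0.4, -0.9]
grip_width: 0.0193
grip_force: 25.0
```

Request:
move_arm(
  commands=[
    [[0, 0, 0.03, 0, 0, 0], [0, 0, 0.06, 0, 0, 0], [0, 0, 0.06, 0, 0, 0], [0, 0, 0.06, 0, 0, 0]],
  ],
)

```text
time: 12.08
position: [0.6723, -0.2389, 0.2483]
tool_rot: [0.087, 0.996, 0.0, -0.0]
ft_force: [-0.2, -0.6, -1.1]
grip_width: 0.0194
grip_force: 25.0
```

Request:
move_arm(
  commands=[
    [[0, 0, 0.025, 0, 0, 0], [0, 0, 0.05, 0, 0, 0], [0, 0, 0.05, 0, 0, 0], [0, 0, 0.05, 0, 0, 0]],
  ],
)

```text
time: 12.58
position: [0.6723, -0.2389, 0.2463]
tool_rot: [0.087, 0.996, 0.0, -0.0]
ft_force: [-0.5, 0.4, -0.9]
grip_width: 0.0196
grip_force: 25.0
```

Request:
move_arm(
  commands=[
    [[0, 0, 0.015, 0, 0, 0], [0, 0, 0.025, 0, 0, 0], [0, 0, 0.025, 0, 0, 0], [0, 0, 0.025, 0, 0, 0]],
  ],
)

```text
time: 13.08
position: [0.6723, -0.2389, 0.2453]
tool_rot: [0.087, 0.996, -0.0, -0.0]
ft_force: [-0.3, 0.5, 0.0]
grip_width: 0.0193
grip_force: 25.0
```

Request:
move_arm(
  commands=[
    [[0, 0, 0.015, 0, 0, 0], [0, 0, 0.025, 0, 0, 0], [0, 0, 0.025, 0, 0, 0], [0, 0, 0.025, 0, 0, 0]],
  ],
)

```text
time: 13.58
position: [0.6723, -0.2389, 0.2449]
tool_rot: [0.087, 0.996, -0.0, 0.0]
ft_force: [-0.7, 0.2, 3.3]
grip_width: 0.0192
grip_force: 25.0
```

Request:
move_arm(
  commands=[
    [[0, 0, 0.015, 0, 0, 0], [0, 0, 0.025, 0, 0, 0], [0, 0, 0.025, 0, 0, 0], [0, 0, 0.025, 0, 0, 0]],
  ],
)

```text
time: 14.08
position: [0.6724, -0.2389, 0.2448]
tool_rot: [0.087, 0.996, -0.0, 0.0]
ft_force: [-2.1, 0.5, 8.2]
grip_width: 0.0195
grip_force: 25.0
```

It made contact at the expected height, TCP 0.245, with 8 N. Releasing gently and backing straight up.

Request:
move_arm(
  commands=[
    [[0, 0, -0.02, 0, 0, 0], [0, 0, -0.02, 0, 0, 0], [0, 0, -0.02, 0, 0, 0], [0, 0, -0.02, 0, 0, 0], [0, 0, -0.02, 0, 0, 0], [0, 0, -0.02, 0, 0, 0]],
  ],
  claw=0,
)

```text
time: 14.82
position: [0.6723, -0.2389, 0.2441]
tool_rot: [0.087, 0.996, -0.0, -0.0]
ft_force: [0.5, 0.5, 0.3]
grip_width: 0.0435
grip_force: 0.0
```

Request:
move_arm(
  commands=[
    [[0, 0, -0.2, 0, 0, 0], [0, 0, -0.5, 0, 0, 0], [0, 0, -0.9, 0, 0, 0], [0, 0, -1.4, 0, 0, 0], [0, 0, -1.9, 0, 0, 0], [0, 0, -2.4, 0, 0, 0], [0, 0, -3, 0, 0, 0], [0, 0, -3.6, 0, 0, 0], [0, 0, -4.2, 0, 0, 0], [0, 0, -4.8, 0, 0, 0], [0, 0, -5.4, 0, 0, 0], [0, 0, -5.8, 0, 0, 0]],
  ],
)

```text
time: 16.32
position: [0.6722, -0.2388, 0.4785]
tool_rot: [0.087, 0.996, -0.0, 0.001]
ft_force: [0.2, -0.9, -0.1]
grip_width: 0.0435
grip_force: 0.0
```

Request:
move_arm(
  commands=[
    [[0, 0, -0.2, 0, 0, 0], [0, 0, -0.2, 0, 0, 0], [0, 0, -0.2, 0, 0, 0], [0, 0, -0.2, 0, 0, 0]],
  ],
)

```text
time: 16.82
position: [0.6722, -0.2389, 0.4829]
tool_rot: [0.087, 0.996, 0.0, -0.001]
ft_force: [0.1, -0.2, -0.2]
grip_width: 0.0434
grip_force: 0.0
```

Run:
```python
from h import *
S=shot('side');cv2.imwrite('pics/s7.png',cv2.resize(S['pixels'][100:260,180:360],None,fx=3.5,fy=3.5,interpolation=cv2.INTER_CUBIC))
Q=cloud(S).reshape(-1,3)[S['range_z'].ravel()>0]
k=Q[(np.hypot(Q[:,0]-.672,Q[:,1]+.239)<.05)&(Q[:,2]>.045)&(Q[:,2]<.12)];print(len(k),k.mean(0),k.min(0),k.max(0)) if len(k) else print('none')
o=get_obs();print(o['time'],o['position'],o['ft_force'],o['grip_width'])
```

```text
95 [ 0.67126222 -0.23526864  0.08808481] [ 0.6615672  -0.24766646  0.07336347] [ 0.68236459 -0.22673073  0.0953509 ]
16.875 [ 0.67222875 -0.23891559  0.48311069] [-0.5464335   0.31133413  0.25177541] 0.0431377310861624
```

View pics/s7.png

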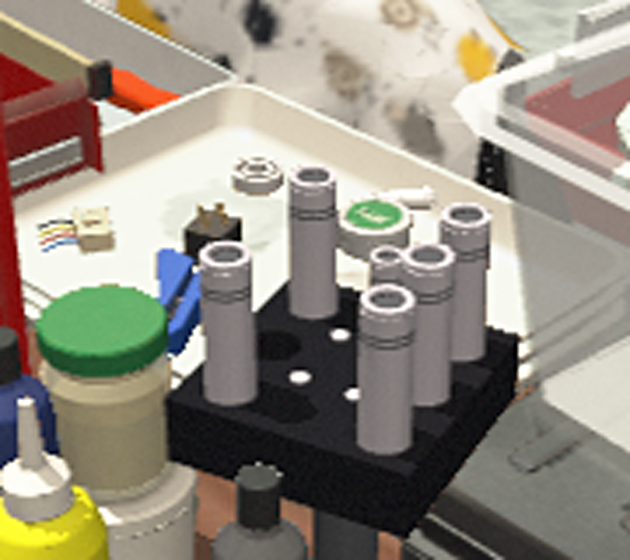

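The short socket stands in the dish behind the stand, its top visible at (385,258). The top measures about 0.094 m, against 0.093 expected, and it is within a few mm of the dish's centre. The five deep sockets are in their holes and the gripper is clear.

```bash
python3 -c "
from rig import *
print(hand_in())"
```

```text
the job is handed in; nothing more can be done
None
```

The job is handed in with no verdict returned; my last measurements have the short socket upright in the dish, within a few mm of its centre, all five deep sockets in their holes and the gripper clear.

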